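Pop the bearing case open and fold its lid back

TASK

Open the small grey bearing case that is screwed to the bench: press its black release tab down with the fingertips so that the lid springs up, let go of the tab, then push the lid right over until it lies fully open on its stop, and leave it so. Only touch and push: pick nothing up, and leave the bearing cups in the case and the jar, screwdriver and hub lying about it where they are.

Things in the scene. Friction and masses are not known exactly. Their poses are not given: they have to be found in the camera images.
- case: Grey case 155 x 110 mm (x by y) and 52 mm high over the shut lid, screwed to the bench top; it does not move. Origin on the underside: the case runs from x = -90 to +65 mm and y = -55 to +55 mm. Its own -x side is the front, with the release tab; +x is the rear, with the lid's hinge; z is up. The compartment under the lid holds two bearing cups. Keep about 40 mm behind it free for the opened lid.
- tab_pad (a point): Centre of the upper face of the release tab's pad, 40 mm above the bench, 62 mm to the front (-x) of the case's origin. The pad is black, ribbed, 44 mm (x) by 44 mm (y), between two lower grey cheeks 32 mm high. Behind the pad, from 22 mm behind this point (+x), the tab rises 18 mm to its hook, which lies over the shut lid's free edge.
- tab (a joint): Angle of the sprung release tab, rad: 0 at rest, 0.28 fully pressed. It tips about an axis along the case's y, 33 mm behind and 4 mm below the pad's centre, so the pad goes down at its front and the hook over the lid's edge draws back. It frees the lid at about 0.2 rad, where the pad's centre is about 7 mm down (about 4 N there), and stops hard at 0.28 rad, about 9 mm down (about 5 N). It springs back when let go.
- lid (a joint): Angle of the lid, rad: 0 shut and hooked under the tab, 1.57 upright, 1.95 fully open on its stop, leaning back past upright. Once freed, a spring leg lifts it to about 0.95 rad and no further, and it rests there. From there it swings freely and lightly (60 g): pushed past upright it falls over to the stop by its own weight and stays; let go short of upright it drops back to 0.95.
- lid_edge (a point): Middle of the lid's free edge (it moves with the lid). The lid is a grey plate 85 mm long from hinge to free edge, 110 mm wide, 5 mm thick; shut, the edge is 50 mm above the bench, facing the tab; at 0.95 rad it is about 118 mm above the bench, 49 mm to the front of the hinge. Push it from the front to the rear (the case's +x), against the edge and under side.
- lid_hinge (a point): Middle of the lid's hinge axis, 55 mm to the rear (+x) of the case's origin and 47.5 mm above the bench; the axis runs along the case's y.
- cup_l_mid (a point): Centre of a loose steel bearing cup, a ring 44 mm across and 12 mm high, lying in the case; hidden until the lid is up. To be left there.
- cup_r_mid (a point): Centre of the second, equal bearing cup beside it in the case. To be left there.
- jar_mid (a point): Centre of a loose white pill jar, 48 mm across and 85 mm high, upright beside the case on its left (+y) side. To be left alone.
- driver_mid (a point): Middle of a loose orange-handled screwdriver, 170 mm long, 25 mm thick, lying to the left (+y) of the case and jar. To be left alone.
- hub_mid (a point): Centre of a loose steel bicycle hub, 125 mm long, 43 mm thick, lying beside the case on its right (-y) side. To be left alone.

How it is judged:
By the outcome, as a careful person would: the job done as asked, in the order asked, and still so for the second after the job is handed in, with the robot touching nothing.
It also fails if it takes over 35 s, if anything falls off the work surface, if the arm or the gripper's body presses on something with over 40 N, if the wrist force passes 120 N, or if a joint passes its speed limit or range.

ROBOT

A 6-joint arm with a two-finger parallel gripper is mounted at the origin on a cart in front of the work surface, level with it; the furniture and walls round the work are solid. World frame = base frame: x ahead of the robot, y to its left, z up, the work surface at z = 0. Lengths are in m, angles in rad, forces in N, time in s.
With the tool pointing down it reaches from about 0.275 to 0.75 m from the base axis. Payload 10.2 kg.
Tool frame: the origin (TCP) lies midway between the tips of the shut fingers; the grasp point (between the pads) lies 19 mm behind it; z points along the fingers, y is the direction in which the jaws open and shut (so a half turn about z gives the same grasp; the last joint's range is limited). The gripper opens to 88 mm and grips with 3 to 60 N. Pads are 18 mm wide; open, the fingers measure 123 mm over their backs; the gripper's body (75 mm by 187 mm) begins 45 mm behind the grasp point.
Start: joints at [-1.378, 0.313, 1.498, -0, 1.331, -0.223], TCP at [0.212, -0.48, 0.209] pointing down, gripper open.
Joint ranges: [-2.94, 2.94], [-0.97, 2.17], [0.19, 2.56], [-1.23, 4.37], [0.02, 3.11], [-2.88, 2.88]. Speed limits (rad/s): [2.39, 2.39, 3.01, 3.14, 3.14, 3.14].

INTERFACE

Orientations are given as a unit quaternion [w, x, y, z].
In Python, from rig import ctrl, optics gives the robot as it stands. The module is installed in compiled form; this text tells all that it offers.
- The arm moves only by the tool carry_out, never from a script. Its arguments are lists of equal length, an entry for each row: "jaw": the gripper's target within -1 to 1 (fully open at 1, half-way at 0, shut at -1); "slide": the shift along the tool's x, y, z in cm, a list of three; "dr": the turn, a rotation vector about the tool's x, y, z in degrees, a list of three. In form: {"jaw": [jaw, ...], "slide": [[dx, dy, dz], ...], "dr": [[wx, wy, wz], ...]}. A call has 1 to 20 rows; each row is the pose to reach, as a shift and turn from the pose commanded when the call began, along the tool's axes at that moment; what a row does not reach only later rows make up. A row lasts 1/12 s, in which the tool goes at most 41.7 mm and 7.16 degrees, less where a joint would pass 70% of its speed; a pose out of reach is approached as far as the arm can. A call with a gripper value outside its range is refused whole. The fingers move at their own pace and stop on an object; "force" is the grip in N (left out, the last holds). Time passes only in rows, so rows that repeat a pose let the fingers close. It gives the time, the measured TCP pose, the force and the opening at its end, in the units of the state.
- ctrl.get_state(): the state, without advancing time (a new reading comes with each control period).
- optics.capture(name): name is "side" or "top"; returns the picture (480x640x3 uint8, blue, green, red); there is no depth.
- optics.get_calibration(name): a dict with "fx", "fy", "cx", "cy" (pixels), "position" and "orientation" of the camera in the world. Camera axes: x right, y down, z forward; pixel columns grow to the right and rows downward; lengths in m; the calibration is good to about 2 mm. A picture is of the moment at which its call begins. get_calibration takes no time and is no camera call.
- ctrl.hand_in(): hands the job in, once; it reports no verdict.
The state is a dict: "clock": time; "joint_pos": joint angles; "joint_velocities": joint speeds; "joint_efforts": joint torques, N m; "ee_pos": TCP position; "orientation": TCP orientation; "contact_force": force on the tool from outside, world axes, zero at the start; "wrist_torque": the same for the moment, N m; "finger_gap": opening from 0.0 (shut) to 1.0 (fully open).
Only numpy, scipy, OpenCV 4.12 (cv2) and the standard library are available. Lean on these libraries where they do the work, as an engineer would, in place of code of your own. Each camera call takes 0.05 s, during which the arm holds its last target.

## Working session

There is one attempt and no reset: what is moved stays moved. The work goes in short steps, Python scripts to look and compute and a tool call to move; the robot and the scene stay as the last step left them, time stands still between calls to the robot, and variables do not carry over. Pictures are saved under pics/ and viewed, and the job is handed in when it is done.

Besides the shell and the picture viewer there is one more tool, called after "Request:" as a command line: name --argument value ..., lists and objects as JSON in quotes. carry_out: Moves the arm, as the interface text tells. Its arguments: {"type":"object","properties":{"jaw":{"type":"array"},"slide":{"type":"array"},"dr":{"type":"array"},"force":{"type":"number"}},"required":["jaw","slide","dr"]}

```bash
mkdir -p pics
python3 - <<'E'
from rig import ctrl, optics
import cv2
s=ctrl.get_state(); print(s)
for n in("side","top"):
    cv2.imwrite(f"pics/{n}0.png",optics.capture(n)); print(n,optics.get_calibration(n))
E
```

```text
{'clock': 0.0, 'joint_pos': array([-1.37843227e+00,  3.13437092e-01,  1.49844570e+00, -4.12289982e-05,
        1.33101260e+00, -2.23407749e-01]), 'joint_velocities': array([ 4.68104000e-05,  8.05659169e-04,  5.96752995e-04,  6.36781609e-04,
       -1.63380678e-03, -2.12776326e-04]), 'joint_efforts': array([ 9.24782034e-04, -4.02208865e+01, -2.52274650e+01,  6.94403937e-02,
        3.52906587e-02, -1.01389760e-04]), 'ee_pos': array([ 0.21196244, -0.47998728,  0.20846446]), 'orientation': array([-6.51603452e-04,  9.78468212e-01,  2.06396543e-01, -9.90902351e-06]), 'contact_force': array([-0.44254401,  0.07483961, -0.20856181]), 'wrist_torque': array([-0.01240495,  0.03929576, -0.00387854]), 'finger_gap': 0.9968890516577151}
side {'fx': 542.906927242911, 'fy': 542.906927242911, 'cx': 313.009957123928, 'cy': 240.58729505986253, 'position': array([0.27528117, 0.54461583, 0.74817489]), 'orientation': array([ 0.05643234, -0.12796071,  0.903211  , -0.40577252])}
top {'fx': 442.1911637768046, 'fy': 442.1911637768046, 'cx': 319.0983826636561, 'cy': 239.1068958132138, 'position': array([ 0.41307949, -0.19788403,  0.91085051]), 'orientation': array([ 0.03755423, -0.70351785,  0.70830173, -0.04428281])}
```

View pics/side0.png

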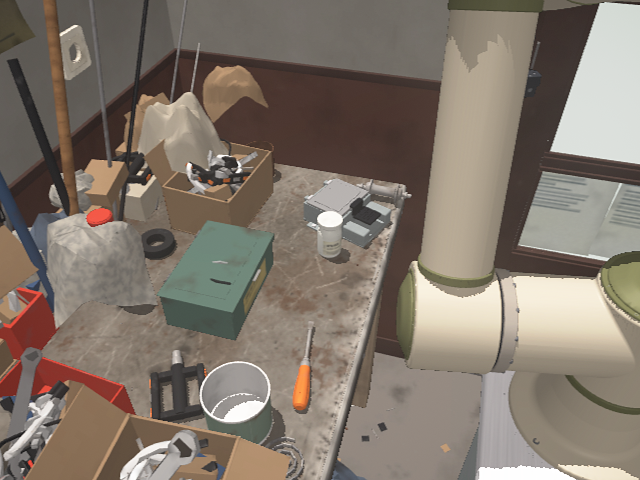

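View pics/top0.png

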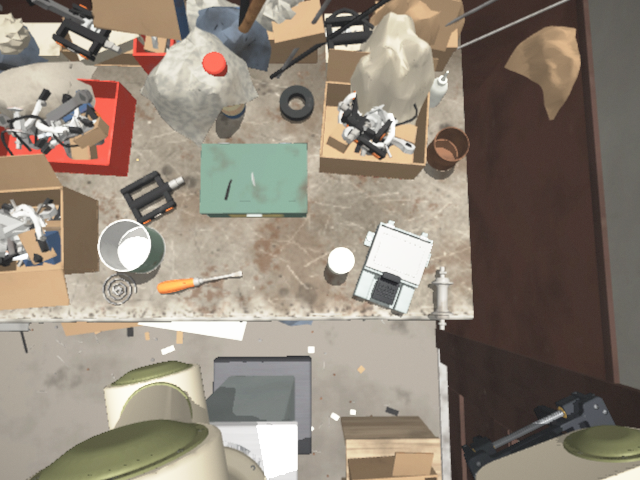

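The case is at about (395,268) in the top view, with the pad at (384,290), the jar at (341,262) and the hub at (441,297). I'll enlarge both views.

Run:
```python
import cv2
a=cv2.imread("pics/top0.png")[210:335,320:470]; cv2.imwrite("pics/t0c.png",cv2.resize(a,None,fx=4.8,fy=4.8,interpolation=cv2.INTER_CUBIC))
a=cv2.imread("pics/side0.png")[165:265,290:420]; cv2.imwrite("pics/s0c.png",cv2.resize(a,None,fx=6,fy=6,interpolation=cv2.INTER_CUBIC))
```

```text
(no output)
```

View pics/t0c.png

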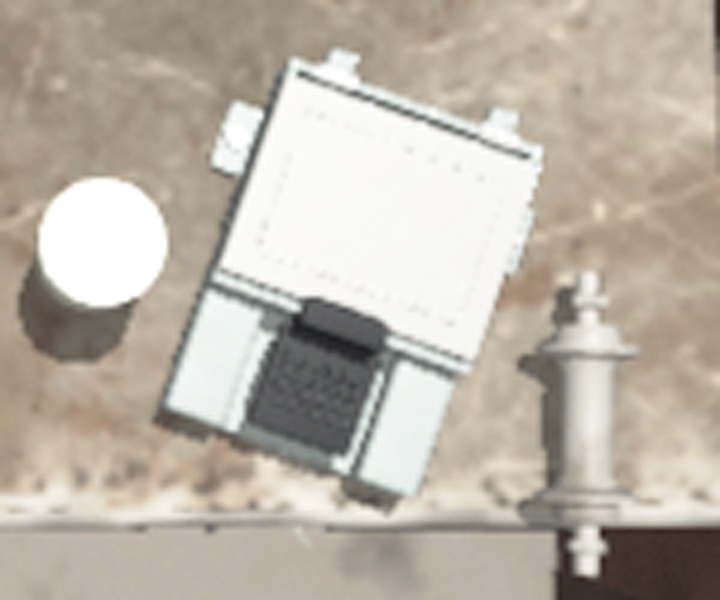

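View pics/s0c.png

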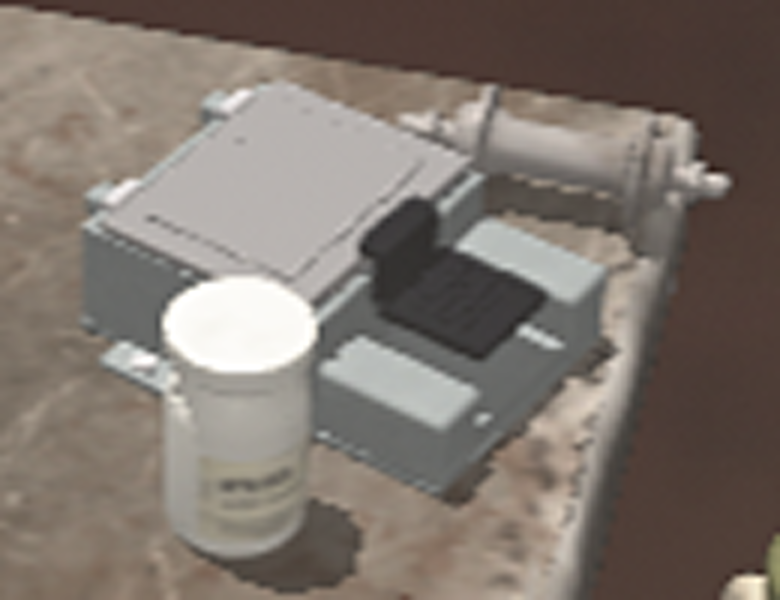

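```bash
cat > h.py <<'E'
import numpy as np
from scipy.spatial.transform import Rotation as R
from rig import ctrl,optics
def cam(n):
    c=optics.get_calibration(n);q=c["orientation"];return c,R.from_quat([q[1],q[2],q[3],q[0]]).as_matrix()
def ray(n,u,v,z):
    c,M=cam(n);d=M@np.array([(u-c["cx"])/c["fx"],(v-c["cy"])/c["fy"],1]);p=c["position"];return p+d*(z-p[2])/d[2]
def proj(n,P):
    c,M=cam(n);k=M.T@(np.array(P)-c["position"]);return np.array([c["fx"]*k[0]/k[2]+c["cx"],c["fy"]*k[1]/k[2]+c["cy"]])
E
python3 - <<'E'
from h import *
from scipy.optimize import least_squares
t=lambda x,y:(320+(x+.5)/4.8-.5,210+(y+.5)/4.8-.5)
s=lambda x,y:(290+(x+.5)/6-.5,165+(y+.5)/6-.5)
T=[((215,272),(-30,55,50)),((468,366),(-30,-55,50)),((165,408),(-90,55,32)),((412,495),(-90,-55,32)),((247,400),(-84,22,40)),((347,455),(-84,-22,40)),((295,60),(65,55,48)),((541,150),(65,-55,48))]
S=[((475,355),(-84,22,40)),((548,295),(-84,-22,40)),((443,425),(-90,55,32)),((575,300),(-90,-55,32)),((300,305),(-30,55,50)),((480,175),(-30,-55,50))]
W=lambda p,m:[p[0]+(np.cos(p[2])*m[0]-np.sin(p[2])*m[1])/1e3,p[1]+(np.sin(p[2])*m[0]+np.cos(p[2])*m[1])/1e3,m[2]/1e3]
def f(p,sep=False):
    return np.concatenate([proj("top",W(p,m))-t(*u) for u,m in T]+[proj("side",W(p,m))-s(*u) for u,m in S])
r=least_squares(f,[.35,-.35,-.35],loss="soft_l1")
print(r.x,np.degrees(r.x[2]));print(f(r.x).reshape(-1,2).round(1))
for n in [(-62,0,40),(55,0,47.5)]:print(n,W(r.x,n))
# jar/hub
print("jar",ray("top",*t(103,243),.085)); 
for q in [(590,275),(585,570),(520,510),(640,350)]: print("hub",ray("top",*t(*q),.0215))
E
```

```text
[ 0.46900228 -0.35642716 -0.37095431] -21.25411652758126
[[-0.  -0.8]
 [ 0.4 -0.2]
 [-1.1 -0.2]
 [-0.1  1.7]
 [-0.9  4.6]
 [-0.6  1.3]
 [-0.3 -1.5]
 [ 1.  -0.5]
 [ 0.9 -0.8]
 [ 0.2 -1.5]
 [-0.5  0.2]
 [ 6.1 -6. ]
 [-0.7  1.7]
 [-1.2 -2.2]]
(-62, 0, 40) [np.float64(0.4112194095383565), np.float64(-0.3339518537388354), 0.04]
(55, 0, 47.5) [np.float64(0.5202612832746656), np.float64(-0.3763649386546349), 0.0475]
jar [ 0.46908155 -0.24690802  0.085     ]
hub [ 0.45856988 -0.45506859  0.0215    ]
hub [ 0.33678952 -0.44816735  0.0215    ]
hub [ 0.3614588  -0.42212594  0.0215    ]
hub [ 0.42708463 -0.47479105  0.0215    ]
```

```bash
cat >> h.py <<'E'
C=np.array([.4690,-.3564,0]);YAW=-0.371
def goal(x,y,z,tilt):
    """case mm, tilt deg -> slide cm, dr deg from the measured pose"""
    Rz=R.from_euler("z",YAW); P=C+Rz.apply(np.array([x,y,z])/1e3)
    Rg=Rz*R.from_matrix(np.diag([1.,-1,-1]))*R.from_euler("y",tilt,degrees=True)
    s=ctrl.get_state();q=s["orientation"];R0=R.from_quat([q[1],q[2],q[3],q[0]])
    print("slide",(R0.inv().apply(P-s["ee_pos"])*100).round(2),"dr",np.degrees((R0.inv()*Rg).as_rotvec()).round(2))
def where():
    s=ctrl.get_state();Rz=R.from_euler("z",YAW);print("case mm",(Rz.inv().apply(s["ee_pos"]-C)*1e3).round(1),"clock",s["clock"],"F",s["contact_force"].round(2),"gap",round(s["finger_gap"],3))
E
python3 -c "
from h import *
where();goal(-68,0,150,15);goal(-68,0,62,15)"
```

```text
case mm [-194.7 -208.4  208.5] clock 0.1 F [-0.25 -0.46  0.09] gap 1.0
slide [23.7  -5.74  5.87] dr [-5.97 14.23 44.81]
slide [23.7  -5.73 14.67] dr [-5.97 14.23 44.81]
```

Request:
carry_out --jaw '[-1,-1,-1,-1,-1,-1,-1,-1,-1,-1,-1,-1,-1,-1,-1,-1]' --slide '[[2.4,-0.6,0.6],[4.8,-1.2,1.2],[7.2,-1.8,1.8],[9.6,-2.4,2.4],[12,-3,3],[14.4,-3.5,3.5],[16.8,-4.1,4.1],[19.2,-4.7,4.7],[21.6,-5.2,5.3],[23.7,-5.7,5.9],[23.7,-5.7,5.9],[23.7,-5.7,9],[23.7,-5.7,12],[23.7,-5.7,13.7],[23.7,-5.7,13.7],[23.7,-5.7,13.7]]' --dr '[[-0.6,1.4,4.5],[-1.2,2.8,9],[-1.8,4.3,13.5],[-2.4,5.7,18],[-3,7.1,22.4],[-3.6,8.5,26.9],[-4.2,10,31.4],[-4.8,11.4,35.8],[-5.4,12.8,40.3],[-6,14.2,44.8],[-6,14.2,44.8],[-6,14.2,44.8],[-6,14.2,44.8],[-6,14.2,44.8],[-6,14.2,44.8],[-6,14.2,44.8]]' --force 20

```text
clock: 1.43
ee_pos: [0.4055, -0.3328, 0.0721]
orientation: [0.025, 0.975, -0.183, 0.128]
contact_force: [-0.3, -0.3, 0.7]
finger_gap: 0.004
```

```bash
python3 -c "
from h import *
import cv2
where()
for n,(u,v) in (('top',(290,180)),('side',(260,130))):
    a=optics.capture(n)[v:v+150,u:u+200]; cv2.imwrite(f'pics/{n}1.png',cv2.resize(a,None,fx=4,fy=4,interpolation=cv2.INTER_CUBIC))
goal(-68,0,30,15)"
```

```text
case mm [-67.8  -1.   72.1] clock 1.4333 F [-0.26 -0.32  0.74] gap 0.004
slide [-1.23 -0.15  4.16] dr [ 0.16 -0.12  0.06]
```

View pics/top1.png

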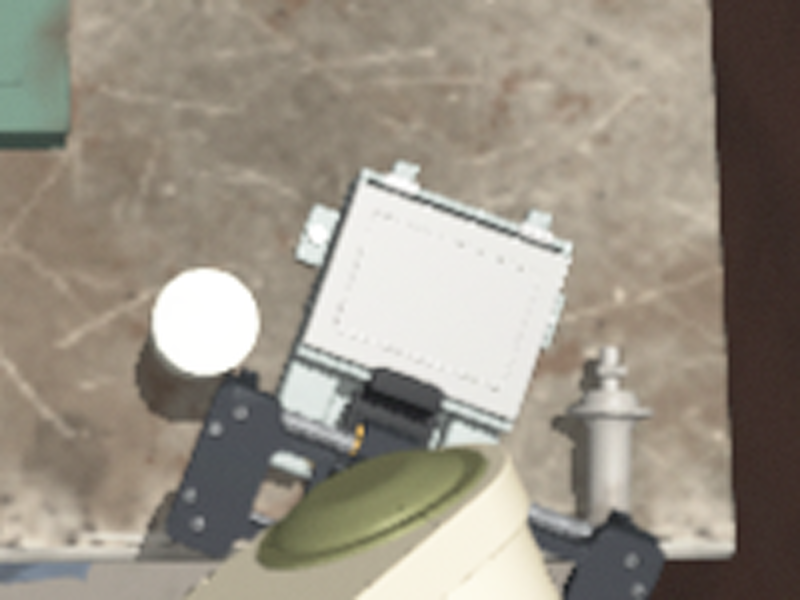

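View pics/side1.png

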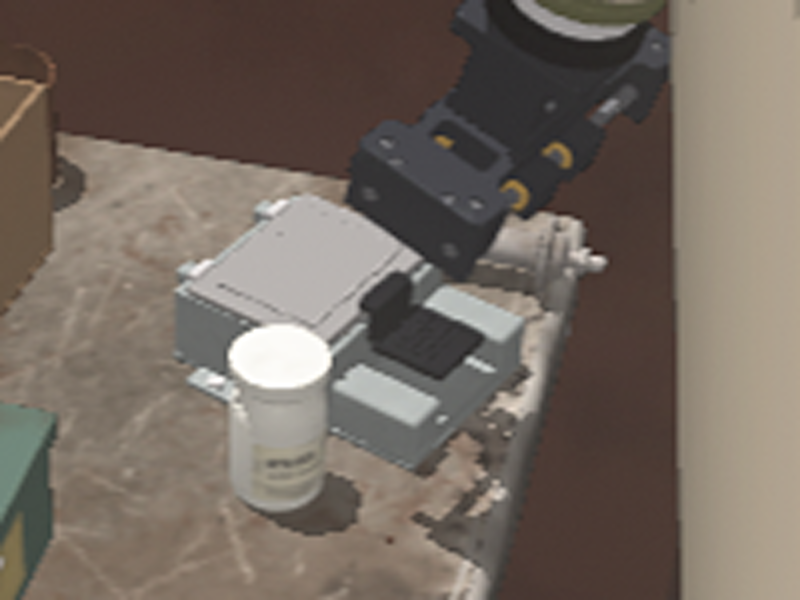

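```bash
python3 -c "
from h import *
p=ctrl.get_state()['ee_pos'];Rz=R.from_euler('z',YAW)
print((proj('side',p)-[260,130])*4,(proj('top',p)-[290,180])*4)
for m in [(-68-34+25,93,140),(-85-37,93,125),(-50,93,145)]:
  P=C+Rz.apply(np.array(m)/1e3);print((proj('side',P)-[260,130])*4,(proj('top',P)-[290,180])*4)
"
```

```text
[440.1581267  285.21656649] [388.23478362 455.07499495]
[357.4928309  277.53471542] [201.06678325 400.05132401]
[437.37951878 340.23206907] [163.28970281 496.84157686]
[310.07664208 247.49600567] [223.56060402 341.29724779]
```

Request:
carry_out --jaw '[-1,-1,-1,-1,-1,-1,-1,-1]' --slide '[[-0.25,0,0.9],[-0.45,0,1.7],[-0.65,0,2.4],[-0.75,0,2.8],[-0.85,0,3.2],[-0.95,0,3.5],[-1.0,0,3.75],[-1.0,0,3.75]]' --dr '[[0,0,0],[0,0,0],[0,0,0],[0,0,0],[0,0,0],[0,0,0],[0,0,0],[0,0,0]]'

```text
clock: 2.2
ee_pos: [0.4058, -0.3323, 0.0328]
orientation: [0.025, 0.974, -0.183, 0.128]
contact_force: [-0.0, 0.2, -0.1]
finger_gap: 0.006
```

```bash
python3 -c "
from h import *
import cv2
where()
for n,(u,v) in (('side',(260,130)),):
    a=optics.capture(n)[v:v+150,u:u+200]; cv2.imwrite(f'pics/{n}2.png',cv2.resize(a,None,fx=4,fy=4,interpolation=cv2.INTER_CUBIC))"
```

```text
case mm [-67.7  -0.5  32.8] clock 2.2 F [-0.03  0.16 -0.12] gap 0.006
```

View pics/side2.png

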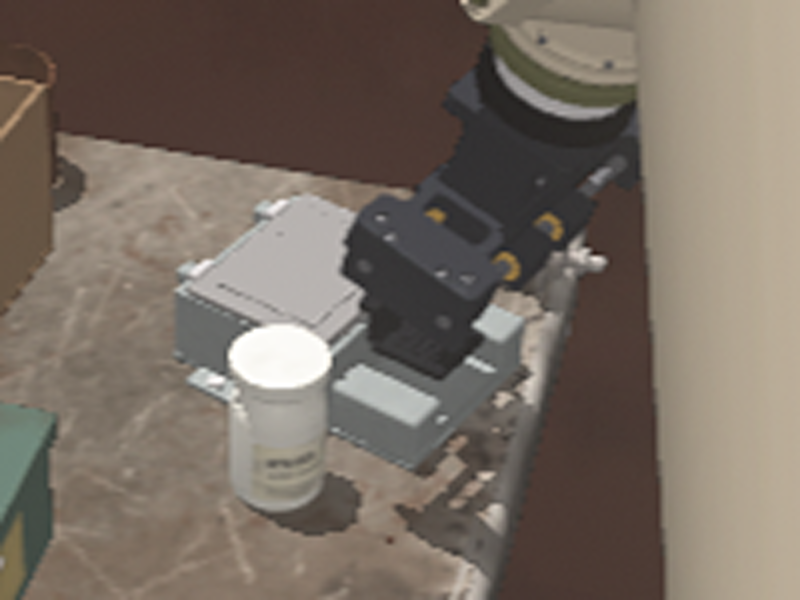

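```bash
python3 -c "
from h import *
import cv2
where()
o=[]
for n,(u,v) in (('top',(340,230)),('side',(320,165))):
    a=optics.capture(n)[v:v+80,u:u+80]; a=(255*(a/255.)**.45).astype('uint8');o.append(cv2.resize(a,None,fx=5,fy=5,interpolation=cv2.INTER_CUBIC))
cv2.imwrite(f'pics/b3.png',cv2.hconcat(o))
p=ctrl.get_state()['ee_pos']
print((proj('top',p)-[340,230])*5,(proj('side',p)-[320,165])*5+[400,0])"
```

```text
case mm [-67.5  -0.6  33.1] clock 2.25 F [ 0.1   1.1  -0.04] gap 0.006
[216.89180903 318.44321487] [643.22907871 259.01386808]
```

View pics/b3.png

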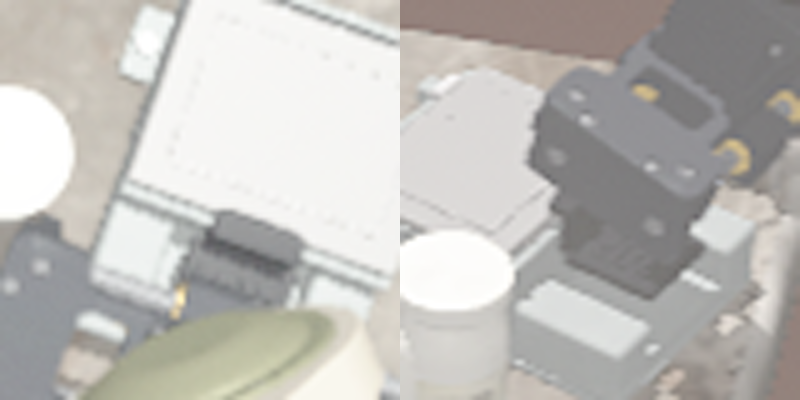

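The wrist reports no contact at z≈33 mm, and the pad is still visible at the TCP's predicted pixel. The real fingertips are therefore a few mm above the pad, so I'll go down in small steps and watch the force.

Request:
carry_out --jaw '[-1,-1,-1,-1]' --slide '[[-0.05,0,0.2],[-0.1,0,0.4],[-0.13,0,0.5],[-0.13,0,0.5]]' --dr '[[0,0,0],[0,0,0],[0,0,0],[0,0,0]]'

```text
clock: 2.68
ee_pos: [0.4058, -0.3324, 0.0278]
orientation: [0.025, 0.974, -0.183, 0.128]
contact_force: [-0.3, 0.3, -0.4]
finger_gap: 0.004
```

Run:
```python
from h import *
where()
from scipy.optimize import least_squares
t=lambda x,y:(320+(x+.5)/4.8-.5,210+(y+.5)/4.8-.5)
s=lambda x,y:(290+(x+.5)/6-.5,165+(y+.5)/6-.5)
T=[((215,272),(-30,55,50)),((468,366),(-30,-55,50)),((165,408),(-90,55,32)),((412,495),(-90,-55,32)),((347,455),(-84,-22,40)),((295,60),(65,55,48)),((541,150),(65,-55,48))]
S=[((475,355),(-84,22,40)),((548,295),(-84,-22,40)),((300,305),(-30,55,50)),((480,175),(-30,-55,50)),((443,425),(-90,55,32))]
W=lambda p,m:[p[0]+(np.cos(p[2])*m[0]-np.sin(p[2])*m[1])/1e3,p[1]+(np.sin(p[2])*m[0]+np.cos(p[2])*m[1])/1e3,m[2]/1e3+p[3]]
f=lambda p:np.concatenate([proj("top",W(p,m))-t(*u) for u,m in T]+[proj("side",W(p,m))-s(*u) for u,m in S])
r=least_squares(f,[.35,-.35,-.35,0],loss="soft_l1")
print(r.x);print(f(r.x).reshape(-1,2).round(1))
```

```text
case mm [-67.6  -0.5  27.8] clock 2.6833 F [-0.28  0.26 -0.39] gap 0.004
[ 0.46873439 -0.35729535 -0.36766142 -0.00333862]
[[ 0.3 -0.5]
 [ 0.6 -0.1]
 [-0.7  0. ]
 [ 0.2  1.7]
 [-0.3  1.3]
 [-0.2 -1.1]
 [ 0.9 -0.4]
 [ 1.1  0.2]
 [ 0.3 -0.5]
 [-0.5  2.7]
 [-1.2 -1.2]
 [-0.2  1.1]]
```

```bash
python3 -c "
from h import *
import cv2
a=cv2.imread('pics/side1.png')
o=optics.capture('side'); cv2.imwrite('pics/side4full.png',o)
a=o[140:240,310:440]; a=(255*(a/255.)**.45).astype('uint8');cv2.imwrite('pics/s4.png',cv2.resize(a,None,fx=6,fy=6,interpolation=cv2.INTER_CUBIC))
p=ctrl.get_state()['ee_pos']
print((proj('side',p)-[310,140])*6)"
```

```text
[350.9497463  473.33126926]
```

View pics/s4.png

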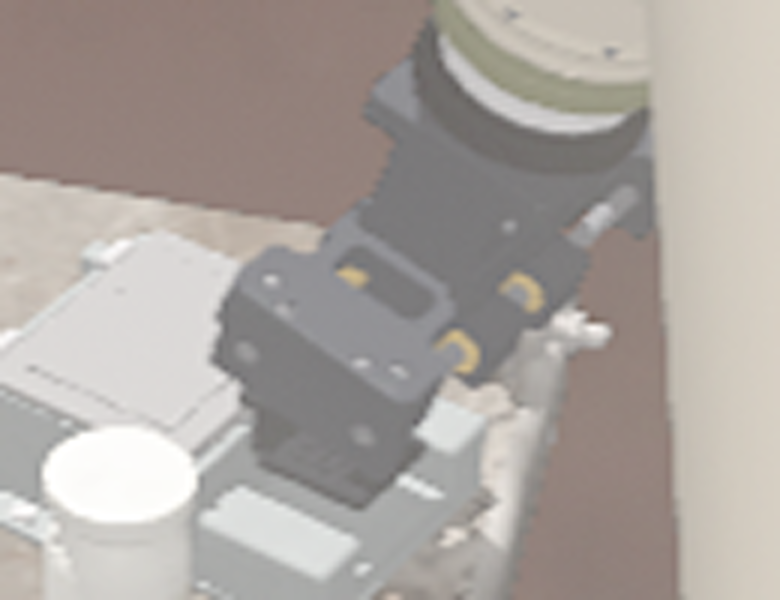

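View pics/side4full.png

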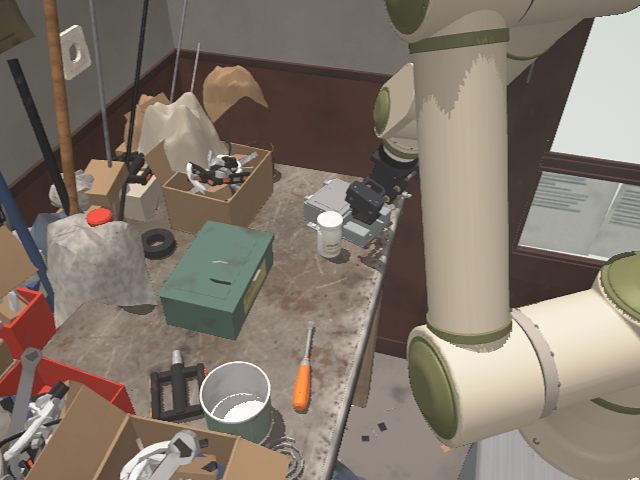

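```bash
python3 -c "
from h import *
import cv2
s=ctrl.get_state();q=s['orientation'];R0=R.from_quat([q[1],q[2],q[3],q[0]]);p=s['ee_pos']
a=optics.capture('side');b=optics.capture('top')
def dr(im,n,pts,col,o,k):
  v=[((proj(n,p+R0.apply(np.array(m)/1e3))-o+.5)*k).astype(int) for m in pts]
  for i in range(len(v)): cv2.line(im,tuple(map(int,v[i])),tuple(map(int,v[(i+1)%len(v)])),col,1)
out=[]
for im,n,o in((a,'side',(320,140)),(b,'top',(330,220))):
  c=im[o[1]:o[1]+100,o[0]:o[0]+100];c=(255*(c/255.)**.6).astype('uint8');c=cv2.resize(c,None,fx=4,fy=4,interpolation=cv2.INTER_CUBIC)
  o=np.array(o)
  dr(c,n,[(-37,-93,-64),(37,-93,-64),(37,93,-64),(-37,93,-64)],(0,0,255),o,4)
  dr(c,n,[(-9,-17,0),(9,-17,0),(9,17,0),(-9,17,0)],(0,255,0),o,4)
  dr(c,n,[(-9,-17,-64),(9,-17,-64),(9,17,-64),(-9,17,-64)],(0,255,255),o,4)
  out.append(c)
cv2.imwrite('pics/ov.png',cv2.hconcat(out))
"
```

```text
(no output)
```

View pics/ov.png

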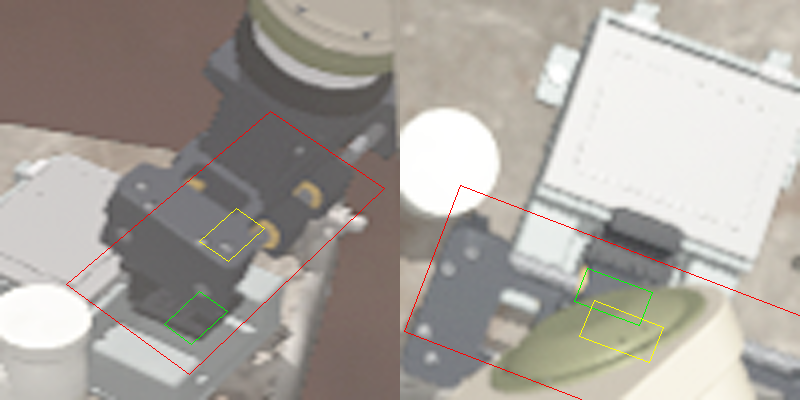

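```bash
python3 -c "
from h import *
import cv2
where()
out=[]
for n,o in (('side',(340,165)),('top',(325,260))):
  im=optics.capture(n);c=im[o[1]:o[1]+50,o[0]:o[0]+50];c=(255*(c/255.)**.5).astype('uint8');out.append(cv2.resize(c,None,fx=8,fy=8,interpolation=cv2.INTER_CUBIC))
cv2.imwrite('pics/z5.png',cv2.hconcat(out))
"
```

```text
case mm [-67.4  -0.6  28.1] clock 2.8333 F [ 0.61 -0.54  0.38] gap 0.003
```

View pics/z5.png

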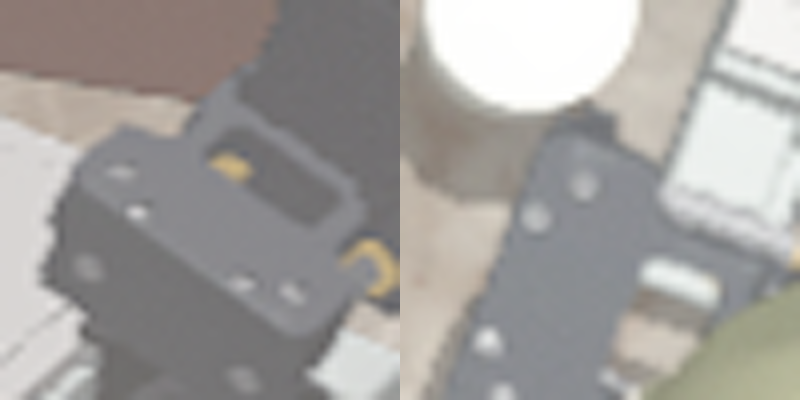

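Run:
```python
from h import *
S=[(122,172),(138,212),(242,284),(292,292)];T=[(183,183),(137,217),(88,342),(104,392)]
s=ctrl.get_state();q=s['orientation'];R0=R.from_quat([q[1],q[2],q[3],q[0]])
Rz=R.from_euler('z',YAW)
def line(n,u,v):
    c,M=cam(n);d=M@np.array([(u-c["cx"])/c["fx"],(v-c["cy"])/c["fy"],1]);return c["position"],d/np.linalg.norm(d)
for a,b in zip(S,T):
    p,d=line("side",340+a[0]/8-.5,165+a[1]/8-.5);r,e=line("top",325+b[0]/8-.5,260+b[1]/8-.5)
    t=np.linalg.lstsq(np.c_[d,-e],r-p,rcond=None)[0];X=(p+d*t[0]+r+e*t[1])/2
    print("case",(Rz.inv().apply(X-C)*1e3).round(1),"gap",(1e3*np.linalg.norm(p+d*t[0]-r-e*t[1])).round(1),"tool",(R0.inv().apply(X-s['ee_pos'])*1e3).round(1))
```

```text
case [-78.2  81.  164.1] gap 1.8 tool [  24.8  -81.5 -134.2]
case [-87.9  87.7 160.9] gap 0.9 tool [  14.7  -88.1 -133.7]
case [-116.2   87.7  153.6] gap 1.3 tool [ -14.6  -88.1 -134. ]
case [-125.    80.6  151.1] gap 1.7 tool [ -23.7  -81.  -133.9]
```

Run:
```python
from h import *
s=ctrl.get_state();q=s['orientation'];R0=R.from_quat([q[1],q[2],q[3],q[0]])
c,M=cam("side")
for a in [(45,280),(75,320),(60,185),(310,370),(90,268),(245,380),(300,335)]:
  u,v=340+a[0]/8-.5,165+a[1]/8-.5
  d=R0.inv().apply(M@np.array([(u-c["cx"])/c["fx"],(v-c["cy"])/c["fy"],1]));p=R0.inv().apply(c["position"]-s["ee_pos"])
  for Y in(-.0935,):
    t=(Y-p[1])/d[1];print(a,Y,((p+d*t)*1e3).round(0))
```

```text
(45, 280) -0.0935 [  28.  -94. -104.]
(75, 320) -0.0935 [ 17. -94. -99.]
(60, 185) -0.0935 [  32.  -94. -132.]
(310, 370) -0.0935 [ -40.  -94. -130.]
(90, 268) -0.0935 [  18.  -94. -116.]
(245, 380) -0.0935 [ -27.  -94. -116.]
(300, 335) -0.0935 [ -34.  -94. -137.]
```

```bash
python3 -c "
from h import *
import cv2
p=np.array([.21196,-.47999,.20846]);q=[-6.5e-4,.978468,.2063965,0];R0=R.from_quat([q[1],q[2],q[3],q[0]])
b=cv2.imread('pics/top0.png');o=np.array((450,370));c=b[370:480,450:640];c=(255*(c/255.)**.5).astype('uint8');c=cv2.resize(c,None,fx=4,fy=4,interpolation=cv2.INTER_CUBIC)
def dr(pts,col):
  v=[((proj('top',p+R0.apply(np.array(m)/1e3))-o+.5)*4).astype(int) for m in pts]
  for i in range(len(v)): cv2.line(c,tuple(map(int,v[i])),tuple(map(int,v[(i+1)%len(v)])),col,1)
dr([(-37,-93,-64),(37,-93,-64),(37,93,-64),(-37,93,-64)],(0,0,255))
for s in(-1,1): dr([(-9,s*44,0),(9,s*44,0),(9,s*62,0),(-9,s*62,0)],(0,255,0))
dr([(-37,-93,-134),(37,-93,-134),(37,93,-134),(-37,93,-134)],(0,255,255))
cv2.imwrite('pics/st.png',c)
"
```

```text
(no output)
```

View pics/st.png

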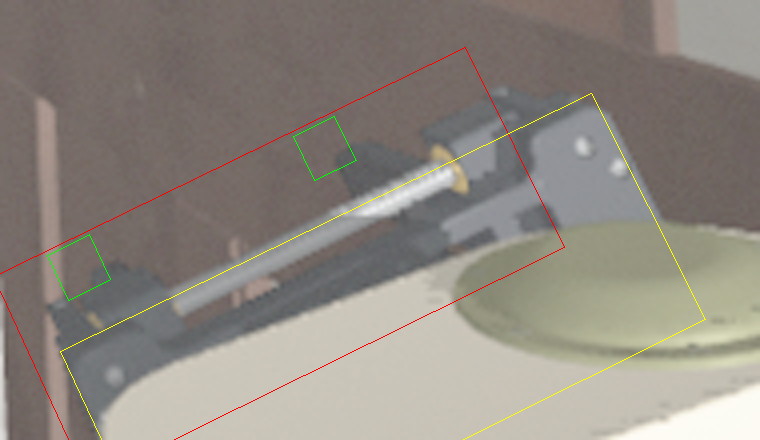

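The start picture shows the real fingertips sitting roughly 20 mm short of the reported TCP. I'll keep descending in small steps, going by force.

Request:
carry_out --jaw '[-1,-1,-1,-1,-1,-1]' --slide '[[-0.05,0,0.2],[-0.1,0,0.4],[-0.15,0,0.6],[-0.2,0,0.8],[-0.2,0,0.8],[-0.2,0,0.8]]' --dr '[[0,0,0],[0,0,0],[0,0,0],[0,0,0],[0,0,0],[0,0,0]]'

```text
clock: 3.43
ee_pos: [0.406, -0.3325, 0.0196]
orientation: [0.025, 0.974, -0.183, 0.128]
contact_force: [0.0, -0.3, -0.3]
finger_gap: 0.003
```

```bash
python3 -c "
from h import *
import cv2
where()
o=optics.capture('side')
a=o[140:240,310:440]; a=(255*(a/255.)**.45).astype('uint8');cv2.imwrite('pics/s6.png',cv2.resize(a,None,fx=6,fy=6,interpolation=cv2.INTER_CUBIC))"
```

```text
case mm [-67.4  -0.6  19.6] clock 3.4333 F [ 0.03 -0.25 -0.34] gap 0.003
```

View pics/s6.png

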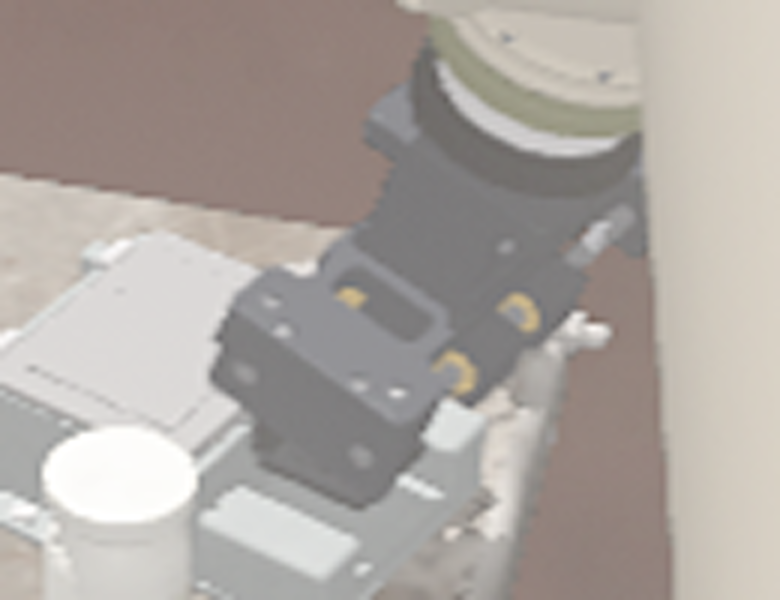

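Request:
carry_out --jaw '[-1,-1,-1,-1,-1,-1]' --slide '[[-0.05,0,0.2],[-0.1,0,0.4],[-0.15,0,0.6],[-0.2,0,0.8],[-0.2,0,0.8],[-0.2,0,0.8]]' --dr '[[0,0,0],[0,0,0],[0,0,0],[0,0,0],[0,0,0],[0,0,0]]'

```text
clock: 3.98
ee_pos: [0.4061, -0.3326, 0.0114]
orientation: [0.025, 0.974, -0.183, 0.128]
contact_force: [-0.5, 0.3, 0.3]
finger_gap: 0.005
```

```bash
python3 -c "
from h import *
import cv2
where()
for n,(u,v) in (('top',(340,230)),('side',(320,165))):
    a=optics.capture(n)[v:v+80,u:u+80]; a=(255*(a/255.)**.45).astype('uint8');cv2.imwrite('pics/c7%s.png'%n,cv2.resize(a,None,fx=5,fy=5,interpolation=cv2.INTER_CUBIC))
cv2.imwrite('pics/c7.png',cv2.hconcat([cv2.imread('pics/c7top.png'),cv2.imread('pics/c7side.png')]))
"
```

```text
case mm [-67.2  -0.6  11.4] clock 3.9833 F [-0.46  0.33  0.26] gap 0.005
```

View pics/c7.png

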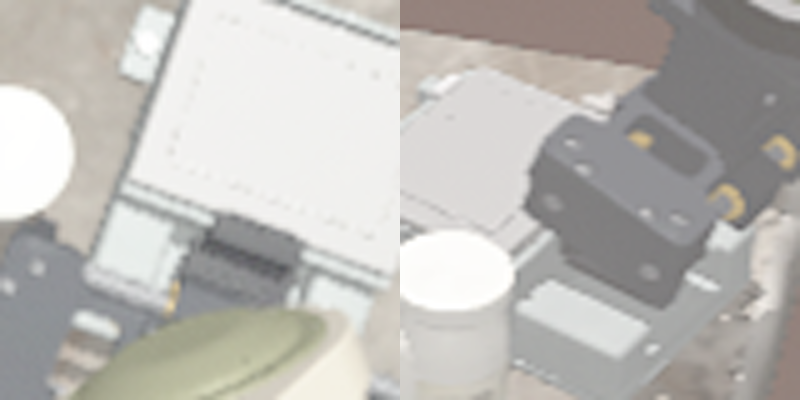

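Request:
carry_out --jaw '[-1,-1,-1,-1,-1,-1]' --slide '[[-0.05,0,0.2],[-0.1,0,0.4],[-0.15,0,0.6],[-0.2,0,0.8],[-0.2,0,0.8],[-0.2,0,0.8]]' --dr '[[0,0,0],[0,0,0],[0,0,0],[0,0,0],[0,0,0],[0,0,0]]'

```text
clock: 4.58
ee_pos: [0.4064, -0.3328, 0.0033]
orientation: [0.025, 0.974, -0.183, 0.128]
contact_force: [-0.1, 0.3, 2.7]
finger_gap: 0.006
```

```bash
python3 -c "
from h import *
import cv2
where()
for n,(u,v) in (('top',(340,230)),('side',(320,165))):
    a=optics.capture(n)[v:v+80,u:u+80]; a=(255*(a/255.)**.45).astype('uint8');cv2.imwrite('pics/c8%s.png'%n,cv2.resize(a,None,fx=5,fy=5,interpolation=cv2.INTER_CUBIC))
cv2.imwrite('pics/c8.png',cv2.hconcat([cv2.imread('pics/c8top.png'),cv2.imread('pics/c8side.png')]))
"
```

```text
case mm [-66.9  -0.7   3.3] clock 4.5833 F [-0.14  0.31  2.68] gap 0.006
```

View pics/c8.png

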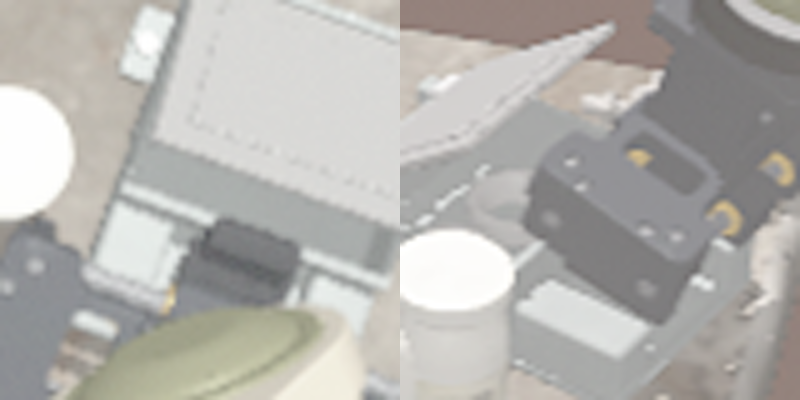

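The lid has sprung up: the top view shows the gap at (260,190), and a cup is visible at (505,205) in the side view. Next I let go of the tab by backing off along the tool axis.

Request:
carry_out --jaw '[-1,-1,-1,-1,-1,-1,-1]' --slide '[[0,0,-1],[0,0,-2.5],[0,0,-4.5],[0,0,-6.5],[0,0,-8],[0,0,-8],[0,0,-8]]' --dr '[[0,0,0],[0,0,0],[0,0,0],[0,0,0],[0,0,0],[0,0,0],[0,0,0]]'

```text
clock: 5.27
ee_pos: [0.387, -0.3252, 0.0811]
orientation: [0.025, 0.974, -0.183, 0.129]
contact_force: [-1.0, 0.6, -0.2]
finger_gap: 0.004
```

```bash
python3 -c "
from h import *
import cv2
where()
o=[]
for n,(u,v) in (('top',(330,210)),('side',(290,130))):
    a=optics.capture(n)[v:v+110,u:u+100]; a=(255*(a/255.)**.6).astype('uint8');o.append(cv2.resize(a,None,fx=4,fy=4,interpolation=cv2.INTER_CUBIC))
cv2.imwrite('pics/c9.png',cv2.hconcat(o))
goal(-45,0,68,0);goal(60,0,68,0)
"
```

```text
case mm [-87.8  -0.6  81.1] clock 5.2667 F [-0.99  0.64 -0.16] gap 0.004
slide [ 3.86 -0.03  2.25] dr [ 5.000e-02 -1.496e+01  1.000e-02]
slide [14.01 -0.03  4.96] dr [ 5.000e-02 -1.496e+01  1.000e-02]
```

View pics/c9.png

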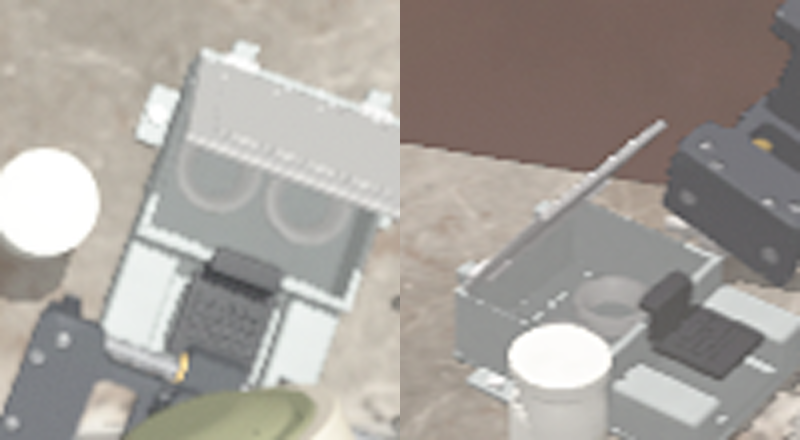

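Lid rests at about 0.95 rad, the tab is back up, and both cups are in place. Next I go upright to stand in front of the lid.

Request:
carry_out --jaw '[-1,-1,-1,-1,-1,-1]' --slide '[[1,0,0.6],[2,0,1.2],[3,0,1.7],[3.8,0,2.2],[3.8,0,2.2],[3.8,0,2.2]]' --dr '[[0,-4,0],[0,-8,0],[0,-12,0],[0,-15,0],[0,-15,0],[0,-15,0]]'

```text
clock: 5.87
ee_pos: [0.4266, -0.3398, 0.0676]
orientation: [0.0, 0.983, -0.184, -0.0]
contact_force: [-0.4, -0.2, 0.9]
finger_gap: 0.008
```

```bash
python3 -c "
from h import *
import cv2
where()
o=[]
for n,(u,v) in (('top',(330,210)),('side',(290,130))):
    a=optics.capture(n)[v:v+110,u:u+100]; a=(255*(a/255.)**.6).astype('uint8');o.append(cv2.resize(a,None,fx=4,fy=4,interpolation=cv2.INTER_CUBIC))
cv2.imwrite('pics/c10.png',cv2.hconcat(o))
goal(60,0,68,0)
"
```

```text
case mm [-45.5   0.1  67.6] clock 5.8667 F [-0.35 -0.21  0.94] gap 0.008
slide [10.63 -0.02  0.04] dr [0.04 0.01 0.  ]
```

View pics/c10.png

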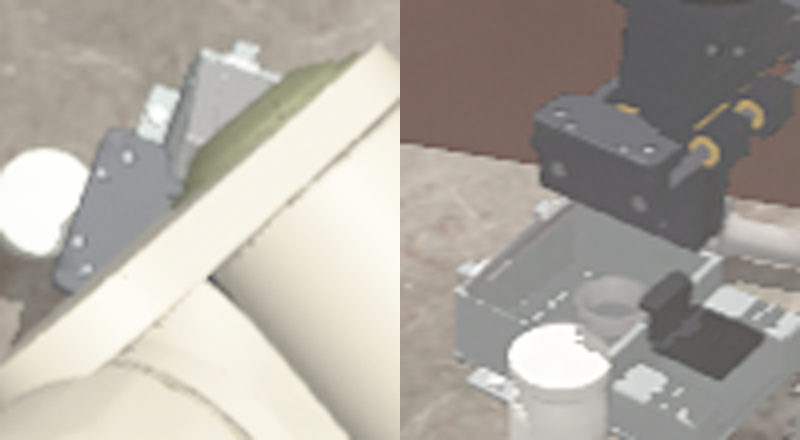

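Request:
carry_out --jaw '[-1,-1,-1,-1,-1,-1,-1,-1,-1,-1,-1,-1,-1,-1,-1]' --slide '[[1,0,0],[2,0,0],[3,0,0],[4,0,0],[4.8,0,0],[5.6,0,0],[6.4,0,0],[7.2,0,0],[8,0,0],[8.8,0,0],[9.4,0,0],[10,0,0],[10.6,0,0],[10.9,0,0],[10.9,0,0]]' --dr '[[0,0,0],[0,0,0],[0,0,0],[0,0,0],[0,0,0],[0,0,0],[0,0,0],[0,0,0],[0,0,0],[0,0,0],[0,0,0],[0,0,0],[0,0,0],[0,0,0],[0,0,0]]'

```text
clock: 7.22
ee_pos: [0.5284, -0.3801, 0.0691]
orientation: [0.001, 0.983, -0.184, 0.0]
contact_force: [0.1, 0.7, 0.5]
finger_gap: 0.006
```

```bash
python3 -c "
from h import *
import cv2
where()
o=[]
for n,(u,v) in (('top',(330,190)),('side',(290,110))):
    a=optics.capture(n)[v:v+130,u:u+100]; a=(255*(a/255.)**.6).astype('uint8');o.append(cv2.resize(a,None,fx=4,fy=4,interpolation=cv2.INTER_CUBIC))
cv2.imwrite('pics/c11.png',cv2.hconcat(o))
"
```

```text
case mm [63.9 -0.6 69.1] clock 7.2167 F [0.09 0.74 0.49] gap 0.006
```

View pics/c11.png

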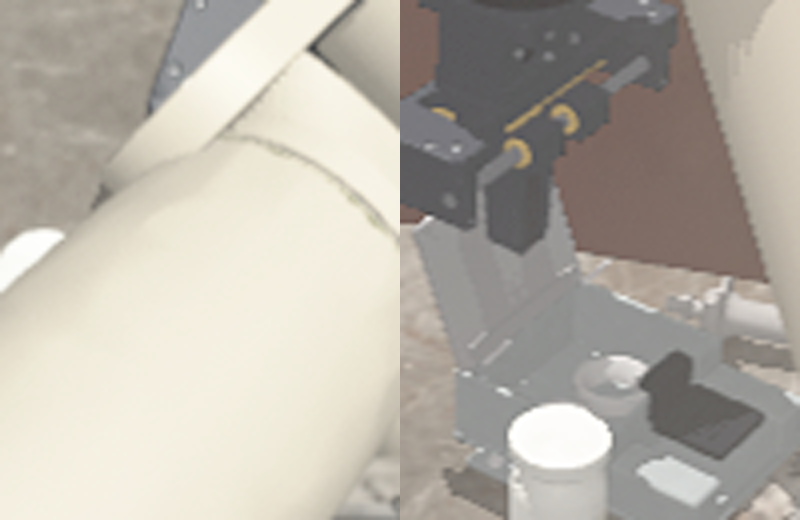

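The lid now stands past upright, with the fingertips at (520,245). I back straight off to the front and then up.

Request:
carry_out --jaw '[-1,-1,-1,-1,-1,-1,-1,-1,-1,-1,-1,-1,-1,-1]' --slide '[[-1,0,0],[-2,0,0],[-3.5,0,0],[-5,0,0],[-7,0,0],[-9,0,0],[-11,0,0],[-13,0,-1.5],[-15,0,-4],[-17,0,-7],[-20,0,-9],[-23,0,-10],[-23,0,-10],[-23,0,-10]]' --dr '[[0,0,0],[0,0,0],[0,0,0],[0,0,0],[0,0,0],[0,0,0],[0,0,0],[0,0,0],[0,0,0],[0,0,0],[0,0,0],[0,0,0],[0,0,0],[0,0,0]]'

```text
clock: 8.48
ee_pos: [0.3133, -0.2964, 0.1699]
orientation: [0.002, 0.983, -0.185, 0.001]
contact_force: [-0.5, -0.3, -0.4]
finger_gap: 0.003
```

```bash
python3 -c "
from h import *
import cv2
where()
o=[]
for n,(u,v) in (('top',(330,200)),('side',(290,110))):
    a=optics.capture(n);cv2.imwrite('pics/f_'+n+'.png',a);a=a[v:v+135,u:u+135]; a=(255*(a/255.)**.8).astype('uint8');o.append(cv2.resize(a,None,fx=2.96,fy=2.96,interpolation=cv2.INTER_CUBIC))
cv2.imwrite('pics/c12.png',cv2.hconcat(o))
Rz=R.from_euler('z',YAW)
for y in(55,-55):
  for a in (1.57,1.75,1.95):
    P=C+Rz.apply(np.array([55-85*np.cos(a),y,47.5+85*np.sin(a)])/1e3);print(y,a,((proj('top',P)-[330,200])*2.96).round(),((proj('side',P)-[290,110])*2.96+[399,0]).round())
"
```

```text
case mm [-166.9   -0.6  169.9] clock 8.4833 F [-0.5  -0.3  -0.42] gap 0.003
55 1.57 [165.  54.] [445. 174.]
55 1.75 [174.  31.] [428. 168.]
55 1.95 [181.   8.] [409. 166.]
-55 1.57 [338. 119.] [539. 106.]
-55 1.75 [345.  96.] [522. 100.]
-55 1.95 [352.  72.] [504.  99.]
```

View pics/c12.png

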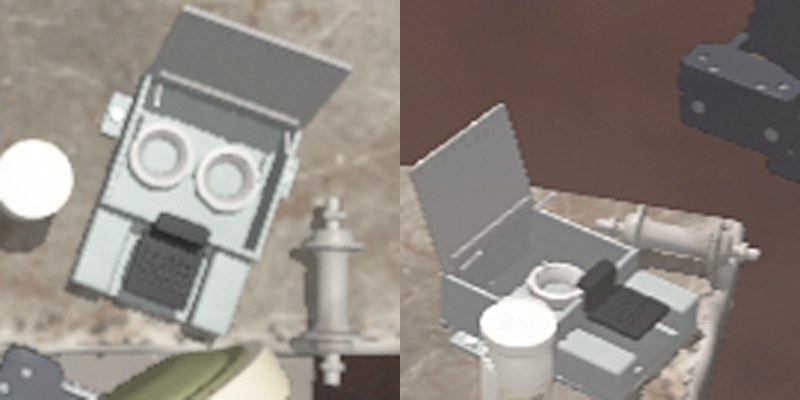

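The lid corners in the top view, (183,8) and (352,70), match the 1.95 rad prediction. Last, I check that the loose things stayed put, then hand in.

```bash
python3 -c "
from h import *
import cv2
for n,bs in (('top',dict(jar=(325,245,357,280),hub=(430,262,455,318),drv=(150,265,248,298))),('side',dict(jar=(315,210,345,260),drv=(288,318,318,412)))):
  a=cv2.imread(f'pics/{n}0.png').astype(int);b=cv2.imread(f'pics/f_{n}.png').astype(int)
  for k,(x,y,X,Y) in bs.items(): d=np.abs(a-b).max(2)[y:Y,x:X];print(n,k,d.max(),(d>30).sum())
s=ctrl.get_state();print(s['joint_velocities'].round(3));print(ctrl.hand_in())
"
```

```text
top jar 43 384
top hub 44 1117
top drv 43 2881
side jar 107 51
side drv 13 0
[ 0.008  0.02  -0.008  0.002  0.    -0.001]
the job is handed in; nothing more can be done
None
```

The case is open: the lid lies on its stop, and I handed the job in at about 8.6 s of robot time. I pressed the tab with the shut fingertips until the lid sprang up, then backed off the tab. I then pushed the lid past upright from the front and moved the arm clear.

**Last checks**
- **Lid:** all four of its visible corners, in the two views, lie within about 4 enlarged pixels (1–2 camera pixels) of where 1.95 rad predicts.
- **Tab and cups:** the tab is back at rest and both cups are in the case.
- **Force:** the highest I read was 2.7 N, at the tab. I only had readings between moves, not during them.

**What disagreed**
- **Fingertip position:** the tips seem to sit nearly 30 mm short of the reported TCP. The pad only gave way at a TCP height between 11 and 3 mm, not 40 mm, so I found it by force and pictures in small steps and allowed for the offset when pushing the lid.
- **Loose things:** comparing start and end pictures gave mixed results.
  - **Screwdriver:** unchanged in the side view.
  - **Jar and hub:** they look unmoved by eye. The top view changed by up to about 44 grey levels over the jar, hub and screwdriver boxes alike, which I take to be a brightness shift.
  - **Jar in the side view:** 51 pixels differed, by up to 107 levels. I put this down to the opened lid or shading behind it, but I did not check further.

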